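# Point out the over-height print and count it

### The job

Four black printed bodies stand on the bench and one of them has come out clearly taller than the other three. Touch that tall one lightly with the fingertips to point it out, without lifting, shifting or tipping it; then count it by gently pressing the wide round key of the tally counter all the way down with the fingertips and letting it spring back up. Leave the shorter bodies, the counter's narrow reset key and the other things alone, and withdraw clear of everything.

Things in the scene. Friction and masses are not known exactly. Their poses are not given: they have to be found in the camera images.
- tall_body: The over-height part: hollow black printed body, 76x74 mm across and 128 mm tall (the three others are 106 to 110 mm), loose, about 0.12 kg, standing upright, open at the top. Origin: centre of its underside, z up. Its rim is a ring about 128 mm above the origin; solid from 26 to 37 mm from the axis, hollow inside. Four bodies trade places at the start.
- short_body_1: Hollow black printed body, open at the top, 71x69x110 mm, standing upright; origin: centre of its underside, z up. One of the three bodies of normal height, not to be touched.
- short_body_2: Hollow black printed body, open at the top, 71x69x106 mm, standing upright; origin: centre of its underside, z up. One of the three bodies of normal height, not to be touched.
- short_body_3: Hollow black printed body, open at the top, 71x69x108 mm, standing upright; origin: centre of its underside, z up. One of the three bodies of normal height, not to be touched.
- counter: Desk tally counter, fixed on the bench mat (2 mm thick); place and turn vary. Grey case 84 mm (x) by 124 mm (y), flat top 39 mm above the origin, four small number windows along its far (+x) edge, two black round keys on top. Origin: centre of its underside, x from keys to windows. Key axes: wide count key at x -12, y -30 mm; narrow reset key at x -12, y +42 mm.
- count_key_top (a point): Centre of the top face of the wide count key (disc 34 mm across), 55 mm above the counter's underside when up; it goes down with the key.
- count_key (a joint): Travel of the count key: 0 up, 0.008 m fully down (its stop). A spring returns it; about 0.5 N to start, 4.5 N fully down.
- reset_key_top (a point): Centre of the top face of the narrow reset key (pin 12 mm across), 55 mm above the counter's underside; not to be pressed.
- reset_key (a joint): Travel of the reset key: 0 up, 0.008 m fully down.
- paste_jar: White screw-top jar with a blue lid, 55 mm across, 54 mm tall, loose bystander. Origin: centre of its underside.
- sanding_block: Small wooden block wrapped in abrasive paper, 38x68x25 mm, loose bystander. Origin: centre of its underside.
There are look-alikes about, which are no part of the job. Leave any green look-alike of the tall_body alone.

How it is judged:
On the way, in this order (a step that is already met when the one before it is completed fails the run):
1. the fingertips touch the tall body (contact force between the fingers and tall_body above 0.3 N), for 0.1 s.
2. the fingertips press the count key down (at least 6 of its 8 mm) (value of joint count_key above 0.006 m and contact force between the fingers and counter above 0.3 N), for 0.1 s.
At the end, for the whole second after the job is handed in: Both keys are up again (within 1.5 mm); the tall body stands upright and at rest within 20 mm of where it stood; the shorter bodies stand upright within 10 mm of their places; jar and sanding block within 20 mm of theirs (value of joint each of count_key, reset_key below 0.0015 m and distance of each of tall_body, paste_jar, sanding_block from where it was at the start of the episode below 0.02 m and angle between each of tall_body, short_body_1, short_body_2, short_body_3's own z axis and vertical below 0.1 rad and linear speed of tall_body below 0.02 m/s and distance of each of short_body_1, short_body_2, short_body_3 from where it was at the start of the episode below 0.01 m); the robot touches nothing.
It fails at once if the tall body is lifted, shifted by more than 20 mm or tipped (height (world z) of tall_body above 0.008 m or distance of tall_body from where it was at the start of the episode above 0.02 m or angle between tall_body's own z axis and vertical above 0.2 rad).
It fails at once if the tall body, the counter or its key is struck or pressed hard (over 25 N) (contact force between the fingers and tall_body above 25 N or contact force between the fingers and counter above 25 N).
It fails at once if a shorter body is touched by the robot or disturbed (contact force between any of the arm, the fingers and short_body_1 above 0.5 N or contact force between any of the arm, the fingers and short_body_2 above 0.5 N or contact force between any of the arm, the fingers and short_body_3 above 0.5 N or distance of any of short_body_1, short_body_2, short_body_3 from where it was at the start of the episode above 0.01 m).
It fails at once if the narrow reset key is pressed (value of joint reset_key above 0.002 m).
It fails at once if the paste jar or the sanding block is pushed about (distance of any of paste_jar, sanding_block from where it was at the start of the episode above 0.02 m).
It also fails if it takes over 58 s, if anything falls off the work surface, if the arm or the gripper's body presses on something with over 40 N, if the wrist force passes 120 N, or if a joint passes its speed limit or range.

### The arm

A 6-joint arm with a two-finger parallel gripper is mounted at the origin on a cart in front of the work surface, level with it; the furniture and walls round the work are solid. World frame = base frame: x ahead of the robot, y to its left, z up, the work surface at z = 0. Lengths are in m, angles in rad, forces in N, time in s.
With the tool pointing down it reaches from about 0.35 to 0.775 m from the base axis. Payload 5.5 kg.
Tool frame: the origin (TCP) lies midway between the tips of the shut fingers; the grasp point (between the pads) lies 19 mm behind it; z points along the fingers, y is the line along which they close (so a half turn about z gives the same grasp; the last joint's range is limited). The gripper opens to 85 mm and grips with 20 to 120 N. Pads are 22 mm wide; open, the fingers measure 114 mm over their backs; the gripper's body (76 mm by 85 mm) begins 54 mm behind the grasp point. The pads swing forward as they close: fully open they stand 13 mm farther back than shut.
Start: joints at [-1.27, 0.313, 0.046, 1.304, 0, 1.431], TCP at [0.245, -0.52, 0.231] pointing down, gripper open.
Joint ranges: [-2.76, 2.76], [-0.86, 1.69], [-1.03, 1.26], [-2.2, 2.34], [-1.47, 1.5], [-3.14, 3.14]. Speed limits (rad/s): [2.57, 2.57, 3.14, 3.14, 3.14, 3.14].

### API

Orientations are given as a unit quaternion [w, x, y, z].
In Python, from workcell import env gives the robot as it stands. The module is installed in compiled form; this text tells all that it offers.
- The arm moves only by the tool carry_out, never from a script. Its argument "series" is a list of rows, each an object with "delta_rot": the turn, a rotation vector about the world's x, y, z normalised to -1 to 1, where 1 is 0.1 rad, a list of three; "travel": the shift along the world's x, y, z normalised to -1 to 1, where 1 is 0.025 m, a list of three; "fingers": the closure, from -1 (fully open) to 1 (shut). In form: [{"delta_rot": [ax, ay, az], "travel": [tx, ty, tz], "fingers": fingers}, ...]. A call has 1 to 5 rows; each row shifts and turns the commanded pose from where the row before left it; what a row does not reach is not made up. A row lasts 1/8 s, in which the tool goes at most 62.5 mm and 10.7 degrees, less where a joint would pass 70% of its speed; a pose out of reach is approached as far as the arm can. A call with a number of a shift or a turn outside -1 to 1 is refused whole. A call with a gripper value outside its range is refused whole. The fingers move at their own pace and stop on an object; "squeeze" is the grip in N (left out, the last holds). Time passes only in rows, so rows that do not move let the fingers close. It gives the time, the measured TCP pose, the force, the opening and the grip force at its end, in the units of the state.
- env.get_state(): the state, without advancing time (a new reading comes with each control period).
- env.read_camera(name): name is "scene" or "top"; returns a dict with "color" (384x512x3 uint8, red, green, blue), "fx", "fy", "cx", "cy" (pixels), "world_from_camera" (4x4, takes a point from camera to world coordinates). Camera axes: x right, y up, looking along -z (the intrinsics and any distortion apply to the point x, -y, -z); pixel columns grow to the right and rows downward; lengths in m; the calibration is good to about 2 mm. A picture is of the moment at which its call begins. There is no depth.
- env.hand_in(): hands the job in; it is judged then, once.
The state is a dict: "clock": time; "joint_pos": joint angles; "qvel": joint speeds; "tau": joint torques, N m; "tcp_pos": TCP position; "orientation": TCP orientation; "wrist_force": force on the tool from outside, world axes, zero at the start; "ft_torque": the same for the moment, N m; "finger_gap": finger opening in m; "grip_force": force on a finger pad.
Only numpy, scipy, OpenCV 4.12 (cv2) and the standard library are available. Lean on these libraries where they do the work, as an engineer would, in place of code of your own. Each camera call takes 0.05 s, during which the arm holds its last target. There are 200 camera calls.

## Working session

There is one attempt and no reset: what is moved stays moved. The work goes in short steps, Python scripts to look and compute and a tool call to move; the robot and the scene stay as the last step left them, time stands still between calls to the robot, and variables do not carry over. Pictures are saved under pics/ and viewed, at most 10 in all, crops included, and the job is handed in when it is done.

Besides the shell and the picture viewer there is one more tool, called after "Request:" as name(argument=value, ...), one argument or row to a line, values as JSON. carry_out: Moves the arm, as the interface text tells. Its arguments: {"type":"object","properties":{"series":{"type":"array","items":{"type":"object","properties":{"delta_rot":{"type":"array","items":{"type":"number"}},"travel":{"type":"array","items":{"type":"number"}},"fingers":{"type":"number"}}}},"squeeze":{"type":"number"}},"required":["series"]}

```bash
mkdir -p pics; cat > h.py <<'E'
from workcell import env
import cv2, numpy as np
def snap(n,f):
    c=env.read_camera(n); cv2.imwrite(f,cv2.resize(c["color"][:,:,::-1],None,fx=1.5,fy=1.5,interpolation=cv2.INTER_CUBIC)); return c
def ray(c,u,v):
    T=np.array(c["world_from_camera"]); d=T[:3,:3]@np.array([(u-c["cx"])/c["fx"],-(v-c["cy"])/c["fy"],-1]); return T[:3,3],d
def at(c,u,v,z):
    o,d=ray(c,u,v); return o+d*(z-o[2])/d[2]
def proj(c,p):
    T=np.array(c["world_from_camera"]); q=T[:3,:3].T@(np.array(p)-T[:3,3]); return c["cx"]-c["fx"]*q[0]/q[2], c["cy"]+c["fy"]*q[1]/q[2]
E
python3 - <<'E'
from h import *
for n in("scene","top"):
    c=snap(n,f"pics/{n}0.png"); print(n,[k for k in c],c["fx"],c["cx"],c["cy"],np.round(c["world_from_camera"],3).tolist())
print(env.get_state())
E
```

```text
scene ['color', 'fx', 'fy', 'cx', 'cy', 'world_from_camera'] 474.62772343815385 259.9895499993856 192.47854004379724 [[-0.827, 0.438, -0.352, -0.083], [-0.562, -0.633, 0.533, 0.714], [0.011, 0.639, 0.769, 1.222], [0.0, 0.0, 0.0, 1.0]]
top ['color', 'fx', 'fy', 'cx', 'cy', 'world_from_camera'] 467.2897111758491 261.69888319442384 194.32645078165183 [[-0.021, 0.986, -0.168, 0.183], [-1.0, -0.023, -0.013, -0.097], [-0.017, 0.167, 0.986, 1.624], [0.0, 0.0, 0.0, 1.0]]
{'clock': 0.1, 'joint_pos': array([-1.26960027e+00,  3.13943828e-01,  4.51042975e-02,  1.30359327e+00,
       -1.53835995e-05,  1.43118001e+00]), 'qvel': array([-1.57346510e-05, -2.08414914e-03,  2.36315753e-03, -8.23146209e-04,
        4.53321458e-04,  8.97894211e-05]), 'tau': array([ 2.27804652e-03, -4.81726956e+01,  2.99244207e+01,  1.27602121e-02,
       -1.22906367e-04, -3.02808061e-06]), 'tcp_pos': array([ 0.24518239, -0.51961204,  0.23049228]), 'orientation': array([-8.14948943e-04,  9.75808399e-01,  2.18625935e-01, -7.37002054e-05]), 'wrist_force': array([1.08089398, 1.34641261, 0.42649738]), 'ft_torque': array([ 0.01578457,  0.0108447 , -0.01677945]), 'grip_force': 0.0, 'finger_gap': 0.08523571042387658}
```

View pics/scene0.png

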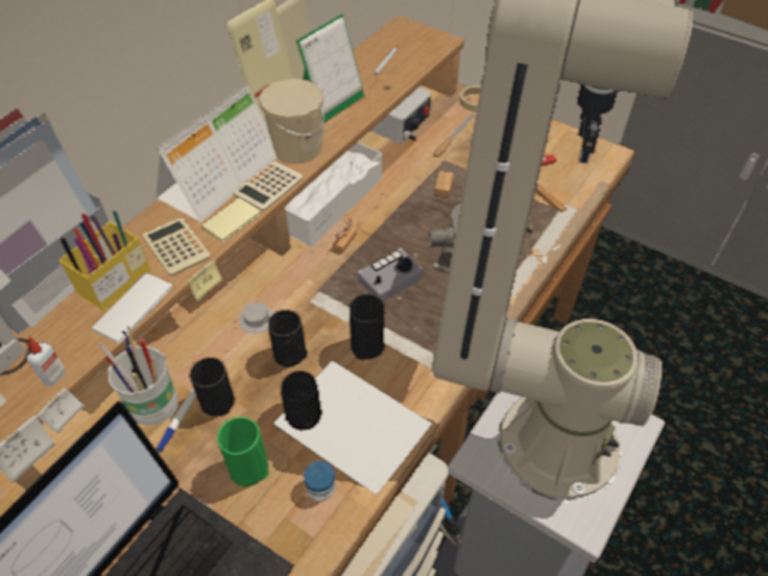

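View pics/top0.png

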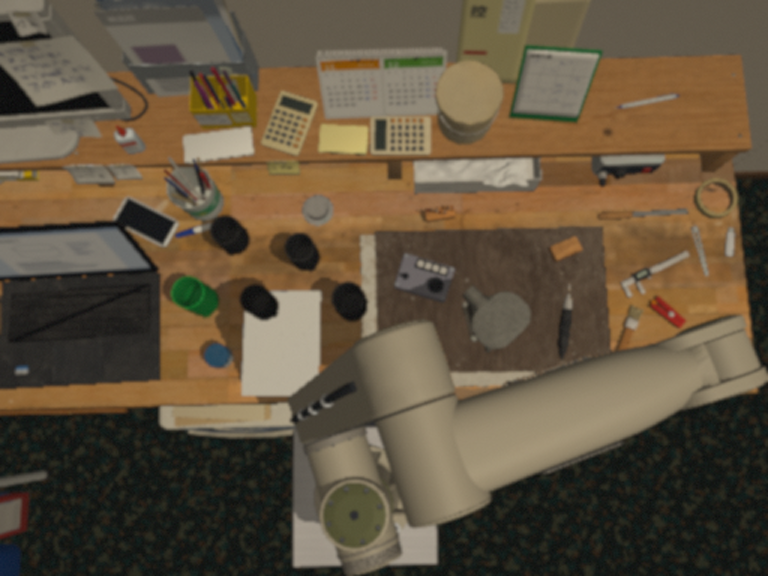

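Scene view: black bodies at (367,326), (288,338), (213,386) and (301,399). The green look-alike is at (243,452), the counter at (390,273), the jar at (320,480) and the sanding block at (443,183). The body at (367,326) looks tallest, so I'll confirm it in a crop.

```bash
python3 - <<'E'
from h import *
a=env.read_camera("scene")["color"][:,:,::-1]; b=env.read_camera("top")["color"][:,:,::-1]
A=cv2.resize(a[160:300,120:300],None,fx=4.2,fy=4.2,interpolation=cv2.INTER_CUBIC)
B=cv2.resize(b[135:220,130:310],None,fx=4.4,fy=4.4,interpolation=cv2.INTER_CUBIC)
for X,n in((A,'a'),(B,'b')): cv2.imwrite(f'pics/crop_{n}.png',np.clip(255*(X/255.)**.5,0,255).astype('uint8')); print(X.shape)
E
```

```text
(588, 756, 3)
(374, 792, 3)
```

View pics/crop_a.png

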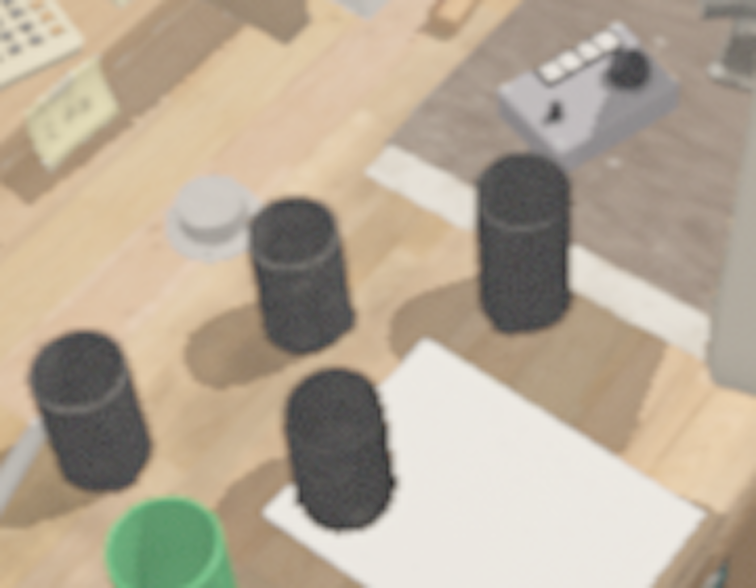

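View pics/crop_b.png

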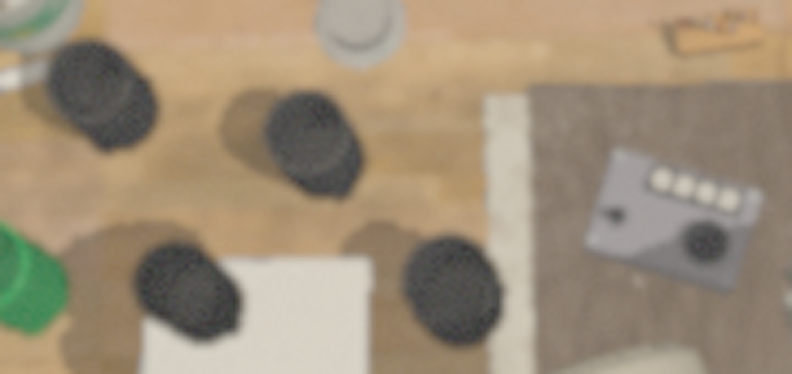

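The crops show (367,326) is clearly the longest body. Counter in the top crop: wide key at (706,242), narrow key at (613,215). I'll check heights and sizes numerically.

```bash
python3 - <<'E'
from h import *
from scipy.optimize import brentq
s=env.read_camera("scene"); t=env.read_camera("top")
S=lambda u,v:(u/4.2+120-.4,v/4.2+160-.4); T=lambda u,v:(u/4.4+130-.4,v/4.4+135-.4)
L=[((524,190),(523,330),(450,284)),((295,233),(305,352),(310,138)),((80,370),(105,490),(92,82)),((337,412),(348,530),(180,285))]
for r,b,tr in L:
    B=at(s,*S(*b),0)
    f=lambda h:np.linalg.norm((at(s,*S(*r),h)-B)[:2])-.035
    hs=np.arange(.03,.2,.002); cs=[f(h) for h in hs]
    # axis lies beyond the near base edge: smallest-h crossing from large
    roots=[round(brentq(f,hs[i],hs[i+1]),4) for i in range(len(hs)-1) if cs[i]*cs[i+1]<0]
    o1,d1=ray(s,*S(*r));o2,d2=ray(t,*T(*tr));k=np.linalg.lstsq(np.c_[d1,-d2],o2-o1,rcond=None)[0]
    P,Q=o1+k[0]*d1,o2+k[1]*d2
    print(roots,'tri',((P+Q)/2).round(4),'gap',np.linalg.norm(P-Q).round(4), 'xy@.108',at(s,*S(*r),.108)[:2].round(3))
print('tall xy@.128',at(s,*S(524,190),.128).round(4),at(t,*T(450,284),.128).round(4))
for n,c,F,w,x in(('top',t,T,(706,242),(613,215)),('scene',s,S,(629,69),(554,111))):
    W=at(c,*F(*w),.057);X=at(c,*F(*x),.055);print(n,W.round(4),X.round(4),np.linalg.norm((W-X)[:2]))
for z,p in((.041,(618,150)),(.041,(762,188)),(.041,(585,243)),(.002,(730,290))):print(at(t,*T(*p),z).round(4))
print('jar',at(t,217/1.5,355/1.5,.054),'block',at(t,566/1.5,248/1.5,.025))
for p in((501,318),(478,298)):print('lump',at(t,p[0]/1.5,p[1]/1.5,.05))
E
```

```text
[0.1225] tri [0.4252 0.021  0.1301] gap 0.0039 xy@.108 [0.437 0.008]
[0.0978, 0.1866] tri [0.5442 0.1283 0.1074] gap 0.0056 xy@.108 [0.547 0.129]
[0.0981, 0.1926] tri [0.5919 0.2955 0.1039] gap 0.003 xy@.108 [0.591 0.297]
[0.0952] tri [0.4319 0.2253 0.1051] gap 0.001 xy@.108 [0.431 0.227]
tall xy@.128 [0.4281 0.0202 0.128 ] [0.4237 0.0204 0.128 ]
top [ 0.4634 -0.1726  0.057 ] [ 0.4868 -0.1012  0.055 ] 0.0751493394191604
scene [ 0.4635 -0.1697  0.057 ] [ 0.488  -0.1023  0.055 ] 0.07180117206633628
[ 0.5416 -0.1064  0.041 ]
[ 0.5082 -0.2186  0.041 ]
[ 0.4677 -0.0788  0.041 ]
[ 0.4339 -0.1932  0.002 ]
jar [0.31454162 0.3217724  0.054     ] block [ 0.54790556 -0.48133787  0.025     ]
lump [ 0.38405276 -0.3191973   0.05      ]
lump [ 0.43096852 -0.26928113  0.05      ]
```

Tall body: rim triangulates to z 0.130 at (0.426, 0.020), against about 0.105 for the others. That matches the description. The count key is at (0.4635, -0.171); key spacing measures 72–75 mm against 72 expected. Next: shut the fingers and travel high.

Request:
carry_out(
  series=[
    {"delta_rot": [0, 0, 0], "travel": [0.35, 0.97, 0], "fingers": 1},
    {"delta_rot": [0, 0, 0], "travel": [0.35, 0.97, 0], "fingers": 1},
    {"delta_rot": [0, 0, 0], "travel": [0.35, 0.97, 0], "fingers": 1},
    {"delta_rot": [0, 0, 0], "travel": [0.35, 0.97, 0], "fingers": 1},
    {"delta_rot": [0, 0, 0], "travel": [0.35, 0.97, 0], "fingers": 1},
  ],
  squeeze=20,
)

```text
clock: 0.92
tcp_pos: [0.2893, -0.3979, 0.2313]
orientation: [0.0, 0.976, 0.218, 0.0]
wrist_force: [0.0, -1.1, 0.2]
finger_gap: -0.0001
grip_force: 0.0
```

Request:
carry_out(
  series=[
    {"delta_rot": [0, 0, 0], "travel": [0.35, 0.97, 0], "fingers": 1},
    {"delta_rot": [0, 0, 0], "travel": [0.35, 0.97, 0], "fingers": 1},
    {"delta_rot": [0, 0, 0], "travel": [0.35, 0.97, 0], "fingers": 1},
    {"delta_rot": [0, 0, 0], "travel": [0.35, 0.97, 0], "fingers": 1},
    {"delta_rot": [0, 0, 0], "travel": [0.35, 0.97, 0], "fingers": 1},
  ],
)

```text
clock: 1.55
tcp_pos: [0.3331, -0.2764, 0.2314]
orientation: [0.0, 0.976, 0.219, 0.0]
wrist_force: [0.2, 0.1, 0.1]
finger_gap: -0.0001
grip_force: 0.0
```

Request:
carry_out(
  series=[
    {"delta_rot": [0, 0, 0], "travel": [0.35, 0.97, 0], "fingers": 1},
    {"delta_rot": [0, 0, 0], "travel": [0.35, 0.97, 0], "fingers": 1},
    {"delta_rot": [0, 0, 0], "travel": [0.35, 0.97, 0], "fingers": 1},
    {"delta_rot": [0, 0, 0], "travel": [0.35, 0.97, 0], "fingers": 1},
    {"delta_rot": [0, 0, 0], "travel": [0.35, 0.97, 0], "fingers": 1},
  ],
)

```text
clock: 2.17
tcp_pos: [0.3767, -0.1551, 0.2314]
orientation: [0.0, 0.976, 0.219, 0.0]
wrist_force: [0.8, -0.3, 0.4]
finger_gap: 0.0001
grip_force: 0.0
```

Request:
carry_out(
  series=[
    {"delta_rot": [0, 0, 0], "travel": [0.35, 0.97, 0], "fingers": 1},
    {"delta_rot": [0, 0, 0], "travel": [0.35, 0.97, 0], "fingers": 1},
    {"delta_rot": [0, 0, 0], "travel": [0.35, 0.97, 0], "fingers": 1},
    {"delta_rot": [0, 0, 0], "travel": [0.35, 0.97, 0], "fingers": 1},
    {"delta_rot": [0, 0, 0], "travel": [0, 0, 0], "fingers": 1},
  ],
)

```text
clock: 2.8
tcp_pos: [0.4117, -0.058, 0.2314]
orientation: [0.0, 0.975, 0.22, 0.0]
wrist_force: [0.3, 0.2, -0.5]
finger_gap: -0.0
grip_force: 0.0
```

Request:
carry_out(
  series=[
    {"delta_rot": [0, 0, 0], "travel": [0.29, 0.94, 0], "fingers": 1},
    {"delta_rot": [0, 0, 0], "travel": [0.29, 0.94, 0], "fingers": 1},
    {"delta_rot": [0, 0, 0], "travel": [0, 0, -0.9], "fingers": 1},
    {"delta_rot": [0, 0, 0], "travel": [0, 0, -0.9], "fingers": 1},
    {"delta_rot": [0, 0, 0], "travel": [0, 0, -0.9], "fingers": 1},
  ],
)

```text
clock: 3.42
tcp_pos: [0.4259, -0.0129, 0.1632]
orientation: [0.0, 0.976, 0.218, 0.0]
wrist_force: [0.5, 0.1, -0.5]
finger_gap: 0.0002
grip_force: 0.0
```

Request:
carry_out(
  series=[
    {"delta_rot": [0, 0, 0], "travel": [0, 0, -0.6], "fingers": 1},
    {"delta_rot": [0, 0, 0], "travel": [0, 0, 0], "fingers": 1},
    {"delta_rot": [0, 0, 0], "travel": [0, 0, 0], "fingers": 1},
  ],
)

```text
clock: 3.8
tcp_pos: [0.4263, -0.0128, 0.1494]
orientation: [0.0, 0.976, 0.218, 0.0]
wrist_force: [0.3, 0.4, 0.2]
finger_gap: 0.0004
grip_force: 0.0
```

```bash
python3 - <<'E'
from h import *
o=[]
for n,(r,c) in (("scene",(170,190)),("top",(140,165))):
    k=env.read_camera(n); a=k["color"][:,:,::-1]
    X=cv2.resize(a[r:r+100,c:c+100],None,fx=4,fy=4,interpolation=cv2.INTER_CUBIC); o.append((255*(X.clip(0,255)/255.)**.5).astype('uint8'))
cv2.imwrite('pics/pre.png',np.hstack(o)); print(env.get_state()["tcp_pos"],env.get_state()["wrist_force"])
E
```

```text
[ 0.42663504 -0.01268428  0.14965948] [ 0.3898939   0.78655817 -0.41592603]
```

View pics/pre.png

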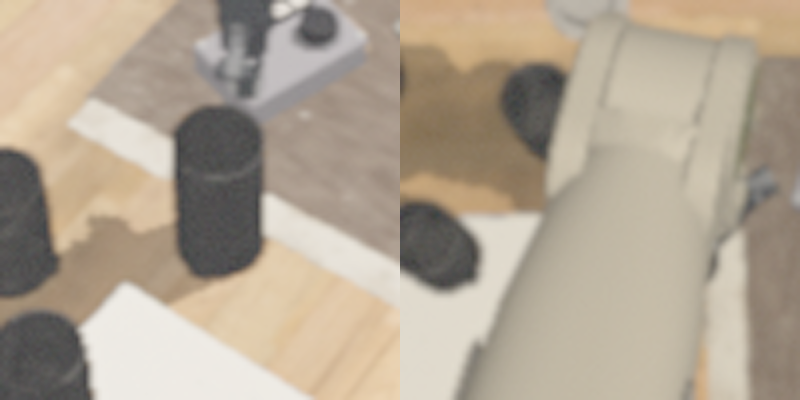

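The fingertips (crop 248,93) are above the far-right rim of the tall body, as planned. I'll shift 3 mm inward and descend gently.

Request:
carry_out(
  series=[
    {"delta_rot": [0, 0, 0], "travel": [0, 0.14, -0.2], "fingers": 1},
    {"delta_rot": [0, 0, 0], "travel": [0, 0, -0.2], "fingers": 1},
    {"delta_rot": [0, 0, 0], "travel": [0, 0, -0.15], "fingers": 1},
    {"delta_rot": [0, 0, 0], "travel": [0, 0, -0.1], "fingers": 1},
    {"delta_rot": [0, 0, 0], "travel": [0, 0, 0], "fingers": 1},
  ],
)

```text
clock: 4.53
tcp_pos: [0.4259, -0.0088, 0.1323]
orientation: [-0.0, 0.976, 0.219, -0.0]
wrist_force: [-0.5, -0.7, 0.6]
finger_gap: -0.0001
grip_force: 0.0
```

Request:
carry_out(
  series=[
    {"delta_rot": [0, 0, 0], "travel": [0, 0, -0.06], "fingers": 1},
    {"delta_rot": [0, 0, 0], "travel": [0, 0, 0], "fingers": 1},
  ],
)

```text
clock: 4.78
tcp_pos: [0.4261, -0.0088, 0.1311]
orientation: [0.0, 0.976, 0.219, 0.0]
wrist_force: [0.2, 1.0, -0.1]
finger_gap: 0.0003
grip_force: 0.0
```

Request:
carry_out(
  series=[
    {"delta_rot": [0, 0, 0], "travel": [0, 0, -0.06], "fingers": 1},
    {"delta_rot": [0, 0, 0], "travel": [0, 0, 0], "fingers": 1},
  ],
)

```text
clock: 5.03
tcp_pos: [0.426, -0.0088, 0.1295]
orientation: [0.0, 0.976, 0.219, -0.0]
wrist_force: [-0.1, -0.8, 0.4]
finger_gap: 0.0001
grip_force: 0.0
```

Request:
carry_out(
  series=[
    {"delta_rot": [0, 0, 0], "travel": [0, 0, -0.04], "fingers": 1},
    {"delta_rot": [0, 0, 0], "travel": [0, 0, 0], "fingers": 1},
  ],
)

```text
clock: 5.28
tcp_pos: [0.426, -0.0088, 0.1285]
orientation: [0.0, 0.976, 0.219, -0.0]
wrist_force: [-0.2, -0.2, 0.6]
finger_gap: -0.0002
grip_force: 0.0
```

Request:
carry_out(
  series=[
    {"delta_rot": [0, 0, 0], "travel": [0, 0, -0.04], "fingers": 1},
    {"delta_rot": [0, 0, 0], "travel": [0, 0, 0], "fingers": 1},
  ],
)

```text
clock: 5.52
tcp_pos: [0.4263, -0.0089, 0.1278]
orientation: [0.0, 0.976, 0.219, 0.0]
wrist_force: [-0.6, 0.3, 2.5]
finger_gap: 0.0001
grip_force: 1.2
```

Request:
carry_out(
  series=[
    {"delta_rot": [0, 0, 0], "travel": [0, 0, -0.02], "fingers": 1},
    {"delta_rot": [0, 0, 0], "travel": [0, 0, 0], "fingers": 1},
    {"delta_rot": [0, 0, 0], "travel": [0, 0, 0], "fingers": 1},
  ],
)

```text
clock: 5.9
tcp_pos: [0.4264, -0.009, 0.1277]
orientation: [0.0, 0.976, 0.219, 0.0]
wrist_force: [-1.8, -0.9, 7.0]
finger_gap: -0.0003
grip_force: 3.1
```

That gives about 7 N of steady contact. Now lift and move to above the count key: dx +37 mm, dy -162 mm.

Request:
carry_out(
  series=[
    {"delta_rot": [0, 0, 0], "travel": [0, 0, 0.3], "fingers": 1},
    {"delta_rot": [0, 0, 0], "travel": [0, 0, 0.8], "fingers": 1},
    {"delta_rot": [0, 0, 0], "travel": [0, 0, 0.9], "fingers": 1},
    {"delta_rot": [0, 0, 0], "travel": [0.21, -0.93, 0], "fingers": 1},
    {"delta_rot": [0, 0, 0], "travel": [0.21, -0.93, 0], "fingers": 1},
  ],
)

```text
clock: 6.52
tcp_pos: [0.437, -0.0557, 0.1777]
orientation: [0.0, 0.976, 0.219, 0.0]
wrist_force: [0.2, 1.0, 0.4]
finger_gap: 0.0003
grip_force: 0.0
```

Request:
carry_out(
  series=[
    {"delta_rot": [0, 0, 0], "travel": [0.21, -0.93, 0], "fingers": 1},
    {"delta_rot": [0, 0, 0], "travel": [0.21, -0.93, 0], "fingers": 1},
    {"delta_rot": [0, 0, 0], "travel": [0.21, -0.93, 0], "fingers": 1},
    {"delta_rot": [0, 0, 0], "travel": [0.21, -0.93, 0], "fingers": 1},
    {"delta_rot": [0, 0, 0], "travel": [0.21, -0.93, 0], "fingers": 1},
  ],
)

```text
clock: 7.15
tcp_pos: [0.463, -0.1724, 0.1772]
orientation: [-0.0, 0.976, 0.219, 0.0]
wrist_force: [0.2, -0.5, 0.3]
finger_gap: -0.0003
grip_force: 0.0
```

Request:
carry_out(
  series=[
    {"delta_rot": [0, 0, 0], "travel": [0, 0, -0.9], "fingers": 1},
    {"delta_rot": [0, 0, 0], "travel": [0, 0, -0.9], "fingers": 1},
    {"delta_rot": [0, 0, 0], "travel": [0, 0, -0.9], "fingers": 1},
    {"delta_rot": [0, 0, 0], "travel": [0, 0, -0.5], "fingers": 1},
    {"delta_rot": [0, 0, 0], "travel": [0, 0, 0], "fingers": 1},
  ],
)

```text
clock: 7.78
tcp_pos: [0.4623, -0.1714, 0.0964]
orientation: [-0.001, 0.976, 0.219, -0.001]
wrist_force: [-0.7, 0.7, 0.5]
finger_gap: -0.0
grip_force: 0.0
```

```bash
python3 - <<'E'
from h import *
a=env.read_camera("scene")["color"][:,:,::-1]
X=cv2.resize(a[130:250,180:320],None,fx=4.5,fy=4.5,interpolation=cv2.INTER_CUBIC); cv2.imwrite('pics/key.png',(255*(X/255.)**.5).astype('uint8')); print(env.get_state()["tcp_pos"])
E
```

```text
[ 0.46288418 -0.17169025  0.09718453]
```

View pics/key.png

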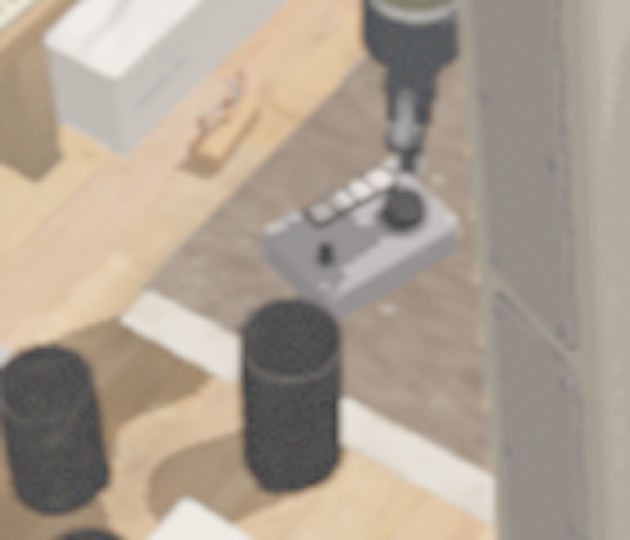

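The fingertips (408,175) are about 40 mm above the count key (403,208), and the tall body is still upright. Descending.

Request:
carry_out(
  series=[
    {"delta_rot": [0, 0, 0], "travel": [0, 0, -0.6], "fingers": 1},
    {"delta_rot": [0, 0, 0], "travel": [0, 0, -0.5], "fingers": 1},
    {"delta_rot": [0, 0, 0], "travel": [0, 0, -0.2], "fingers": 1},
    {"delta_rot": [0, 0, 0], "travel": [0, 0, -0.1], "fingers": 1},
    {"delta_rot": [0, 0, 0], "travel": [0, 0, -0.1], "fingers": 1},
  ],
)

```text
clock: 8.45
tcp_pos: [0.463, -0.1717, 0.0596]
orientation: [0.0, 0.976, 0.219, 0.0]
wrist_force: [0.4, 0.1, 0.1]
finger_gap: -0.0001
grip_force: 0.0
```

Request:
carry_out(
  series=[
    {"delta_rot": [0, 0, 0], "travel": [0, 0, -0.08], "fingers": 1},
    {"delta_rot": [0, 0, 0], "travel": [0, 0, -0.08], "fingers": 1},
    {"delta_rot": [0, 0, 0], "travel": [0, 0, 0], "fingers": 1},
  ],
)

```text
clock: 8.82
tcp_pos: [0.463, -0.1717, 0.0557]
orientation: [0.0, 0.976, 0.219, 0.0]
wrist_force: [1.0, 0.6, 0.5]
finger_gap: -0.0004
grip_force: 0.5
```

Contact is at about 0.056–0.057, as expected. The stop should be near 0.049.

Request:
carry_out(
  series=[
    {"delta_rot": [0, 0, 0], "travel": [0, 0, -0.06], "fingers": 1},
    {"delta_rot": [0, 0, 0], "travel": [0, 0, -0.06], "fingers": 1},
    {"delta_rot": [0, 0, 0], "travel": [0, 0, -0.06], "fingers": 1},
    {"delta_rot": [0, 0, 0], "travel": [0, 0, 0], "fingers": 1},
  ],
)

```text
clock: 9.32
tcp_pos: [0.463, -0.1717, 0.0512]
orientation: [0.0, 0.976, 0.219, 0.0]
wrist_force: [0.3, 0.4, 3.7]
finger_gap: -0.0
grip_force: 1.7
```

Request:
carry_out(
  series=[
    {"delta_rot": [0, 0, 0], "travel": [0, 0, -0.04], "fingers": 1},
    {"delta_rot": [0, 0, 0], "travel": [0, 0, 0], "fingers": 1},
  ],
)

```text
clock: 9.57
tcp_pos: [0.463, -0.1717, 0.0502]
orientation: [0.0, 0.976, 0.219, 0.0]
wrist_force: [-0.3, -0.0, 2.8]
finger_gap: 0.0
grip_force: 1.9
```

Request:
carry_out(
  series=[
    {"delta_rot": [0, 0, 0], "travel": [0, 0, -0.04], "fingers": 1},
    {"delta_rot": [0, 0, 0], "travel": [0, 0, 0], "fingers": 1},
  ],
)

```text
clock: 9.82
tcp_pos: [0.463, -0.1717, 0.0492]
orientation: [0.0, 0.976, 0.219, 0.0]
wrist_force: [0.3, 0.2, 5.1]
finger_gap: -0.0002
grip_force: 2.4
```

Request:
carry_out(
  series=[
    {"delta_rot": [0, 0, 0], "travel": [0, 0, -0.02], "fingers": 1},
    {"delta_rot": [0, 0, 0], "travel": [0, 0, 0], "fingers": 1},
  ],
)

```text
clock: 10.07
tcp_pos: [0.4631, -0.1717, 0.0491]
orientation: [0.0, 0.976, 0.219, 0.0]
wrist_force: [-1.2, -0.1, 8.5]
finger_gap: -0.0001
grip_force: 4.0
```

The key is at its stop: 8.5 N and no further travel. Withdrawing straight up.

Request:
carry_out(
  series=[
    {"delta_rot": [0, 0, 0], "travel": [0, 0, 0.2], "fingers": 1},
    {"delta_rot": [0, 0, 0], "travel": [0, 0, 0.4], "fingers": 1},
    {"delta_rot": [0, 0, 0], "travel": [0, 0, 0.9], "fingers": 1},
    {"delta_rot": [0, 0, 0], "travel": [0, 0, 0.9], "fingers": 1},
    {"delta_rot": [0, 0, 0], "travel": [0, 0, 0.9], "fingers": 1},
  ],
)

```text
clock: 10.7
tcp_pos: [0.4622, -0.1712, 0.1317]
orientation: [-0.0, 0.976, 0.219, -0.001]
wrist_force: [0.2, 0.0, -0.3]
finger_gap: -0.0003
grip_force: 0.0
```

Request:
carry_out(
  series=[
    {"delta_rot": [0, 0, 0], "travel": [0, 0, 0.9], "fingers": 1},
    {"delta_rot": [0, 0, 0], "travel": [0, 0, 0.9], "fingers": 1},
    {"delta_rot": [0, 0, 0], "travel": [0, 0, 0.9], "fingers": 1},
    {"delta_rot": [0, 0, 0], "travel": [0, 0, 0], "fingers": 1},
    {"delta_rot": [0, 0, 0], "travel": [0, 0, 0], "fingers": 1},
  ],
)

```text
clock: 11.32
tcp_pos: [0.4623, -0.1713, 0.1978]
orientation: [-0.0, 0.976, 0.219, -0.001]
wrist_force: [0.3, 0.7, -0.3]
finger_gap: -0.0
grip_force: 0.0
```

```bash
python3 - <<'E'
from h import *
snap("scene","pics/end.png"); s=env.get_state(); print(s["tcp_pos"],s["wrist_force"],s["clock"])
E
```

```text
[ 0.4621206  -0.17118324  0.19748134] [-0.75896523 -0.30612082  0.03918884] 11.375
```

View pics/end.png

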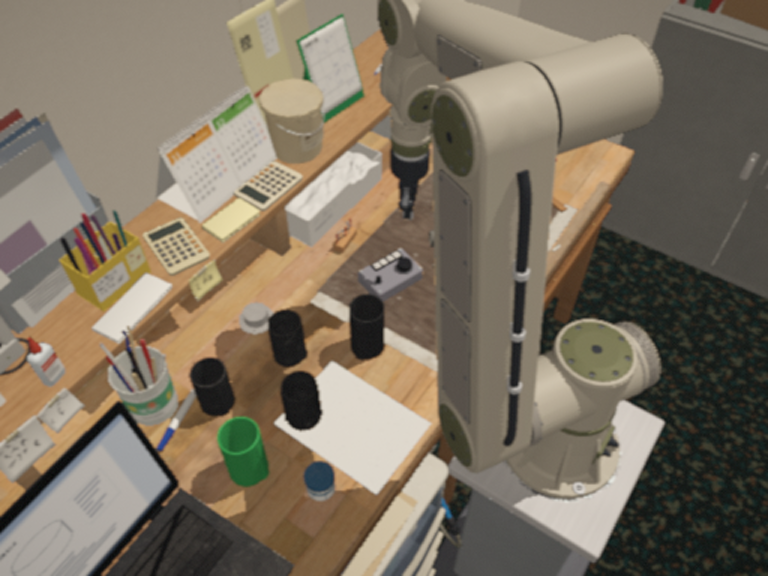

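Everything in view stands where it was: the tall body at (367,326), the count key up at (404,265), and the gripper clear of everything.

```bash
python3 -c "
from workcell import env
print(env.hand_in())"
```

```text
the job is handed in; nothing more can be done
None
```

I touched the tall body with about 7 N, pressed the count key to its stop with about 8.5 N and let it spring back, then withdrew clear; the job is handed in, and the hand-in returned no verdict.

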